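Stand a coated sample in the viewing stand and light it with the inspection torch

TASK

Take the sample panel with the round domed print out of the drying rack and slide it fully home into the groove of the viewing stand, roughly centred, its print towards the side where the torch holder stands, and let go. Then draw the torch out of its charging holder, tip it and finish holding it still in the air, lens about 10 cm in front of the print, slanting down at about 45 degrees with the beam on the middle of the print, so that I can look over the coat for bubbles. Leave the bare panel, the two bottles and the tape roll where they are.

Things in the scene. Friction and masses are not known exactly. Their poses are not given: they have to be found in the camera images.
- panel: Coated sample: white acrylic panel 6 thick (its x) x 90 wide (y) x 120 tall (z), about 95 g; on its -x face a round black openwork dome, the print, 50 across, 20 high, centred 58 above the lower edge (the top 37 mm are bare). Origin: middle of the lower edge. It starts upright in a rack notch, print to the robot's left (+y) within 0.35 rad, lower edge 15 above the bench.
- print (a point): Crown of the print, on panel: 23 in front (-x) of the panel's middle plane, 58 above its lower edge.
- blank: A bare white panel of the same 6 x 90 x 120, without a print, in another notch of the same rack, its middle plane 96 mm from the sample's. Origin: middle of the lower edge. To be left alone.
- rack: Wooden drying rack, fixed: two notched battens along its x, 170 long, 70 wide over all, 39 high. Five notches 32 apart (at x = -64, -32, 0, 32, 64), each 9 wide and 24 deep, floor 15 above the bench. Origin: centre of its underside; panels stand square across x.
- stand: Viewing stand, fixed: dark wooden block 66 (x) x 124 (y) x 38 (z) with one straight groove along its y in the middle of the top, open at both ends: 8 wide, 23 deep (floor 15 above the bench), lips bevelled 4 mm at 45 degrees (16 wide at the top). Origin: centre of its underside; its -x side looks to the robot's left (+y, within 0.5 rad), where the torch holder stands.
- torch: Dark metal torch, about 160 g: round head 38 across, 26 long, tapering to a round barrel 26 across from 42 to 150 behind the lens; rubber tail cap 28 across, ending 165 behind the lens. Origin: centre of the lens; z runs to the tail, the beam leaves along -z. It stands upright in the holder, lens down, lens 12 above the bench, loose, and lights itself when drawn out.
- holder: Charging holder, fixed: a foot 84 x 84 x 12 with an upright tube 53 outside, 45 inside, its rim 75 above the bench; the tube is plain, nothing latches. Origin: centre of the underside.
- bottle_a: Clear resin bottle, black cap, 60 across, 165 tall. Origin: centre of its foot. To be left alone.
- bottle_b: Clear hardener bottle, white cap, 60 across, 165 tall. Origin: centre of its foot. To be left alone.
- tape: Roll of masking tape lying flat, 100 across, 24 high. Origin: centre of its underside. To be left alone.
Mind the look-alikes: they are no part of the job. Of the things like the torch, leave any that is orange; of the rest the smaller one is meant.

How it is judged:
By the outcome, as a careful person would: the job done as asked, in the order asked, and still so for the second after the job is handed in, while the arm keeps its last pose, push and grip.
It also fails if it takes over 58 s, if anything falls off the work surface, if the arm or the gripper's body presses on something with over 40 N, if the wrist force passes 120 N, or if a joint passes its speed limit or range.

ROBOT

A 6-joint arm with a two-finger parallel gripper is mounted at the origin on the work surface. World frame = base frame: x ahead of the robot, y to its left, z up, the work surface at z = 0. Lengths are in mm, angles in rad, forces in N, time in s.
With the tool pointing down it reaches from about 325 to 900 mm from the base axis. Payload 3.5 kg.
Tool frame: the origin (TCP) lies on the centre line of the jaws, within the pads' length; the fingertips stand 22 mm ahead of it and the grasp point (between the pads) lies 3 mm ahead of it; z points along the fingers, y is the direction in which the jaws open and shut (so a half turn about z gives the same grasp; the last joint's range is limited). The gripper opens to 85 mm and grips with 20 to 120 N. Pads are 22 mm wide; open, the fingers measure 114 mm over their backs; the gripper's body (76 mm by 85 mm) begins 54 mm behind the grasp point. The pads swing forward as they close: fully open they stand 13 mm farther back than shut.
Start: joints at [1.206, 0.276, -0.026, 1.268, 0, 1.467], TCP at [161.769, 603.699, 253.313] pointing down, gripper open.
Joint ranges: [-3.12, 3.12], [-0.85, 1.88], [-1.08, 1.24], [-1.95, 2.15], [-1.57, 1.53], [-3.14, 3.14]. Speed limits (rad/s): [2.57, 2.57, 3.14, 3.14, 3.14, 3.14].

INTERFACE

Orientations are given as a 3x3 rotation matrix whose columns are the frame's x, y, z axes.
In Python, from workcell import robot, grab_frame gives the robot as it stands. The module is installed in compiled form; this text tells all that it offers. Calls block until the motion is done:
- robot.move_ptp(position, orientation): joint-space move of the TCP to a pose.
- robot.servo_line(position, rotation=None, velocity=150): straight line of the TCP; rotation=None keeps the orientation; velocity is the mean speed in mm/s.
- robot.movej(angles): joint-space move.
- robot.gripper_open() and robot.close(strength=None): open the fingers fully, or close them until they stop; strength is the grip in N (None keeps the last).
- robot.pause(seconds).
- robot.ik(position, orientation): joint angles nearest the present ones, or None.
- robot.get_obs(): the state.
- grab_frame(name): name is "side" or "top"; returns a dict with "color" (420x560x3 uint8, blue, green, red), "fx", "fy", "cx", "cy" (pixels), "camera_from_world" (4x4, takes a point from world to camera coordinates). Camera axes: x right, y up, looking along -z (the intrinsics and any distortion apply to the point x, -y, -z); pixel columns grow to the right and rows downward; lengths in mm; the calibration is good to about 2 mm. A picture is of the moment at which its call begins. There is no depth.
A pose or a line that the arm cannot do raises robot.MotionError and nothing moves.
- robot.job_done(): hands the job in, once; it reports no verdict.
The state is a dict: "clock": time; "joint_pos": joint angles; "joint_vel": joint speeds; "joint_efforts": joint torques, N m; "tool_pos": TCP position; "ee_rot": TCP orientation; "wrist_force": force on the tool from outside, world axes, zero at the start; "torque": the same for the moment, N m; "finger_gap": finger opening in mm.
Only numpy, scipy, OpenCV 4.12 (cv2) and the standard library are available. Lean on these libraries where they do the work, as an engineer would, in place of code of your own. Each camera call takes 0.05 s, during which the arm holds its last target. There are 200 camera calls.

## Working session

There is one attempt and no reset: what is moved stays moved. The work goes in short steps, each a Python script; the robot and the scene stay as the last script left them, time stands still between calls to the robot, and variables do not carry over. Pictures are saved under pics/ and viewed, about 8 in all and at most 12, crops included, and the job is handed in when it is done.

```bash
mkdir -p pics
python3 - <<'E'
from workcell import robot, grab_frame
import cv2,numpy as np
np.set_printoptions(precision=4,suppress=True)
for n in("side","top"):
    f=grab_frame(n); cv2.imwrite(f"pics/{n}0.png",f["color"])
    print(n,{k:v for k,v in f.items() if k!="color"})
    np.savez(f"{n}.npz",**f)
print(robot.get_obs())
E
python3 -c "
import cv2
a=cv2.imread('pics/side0.png');b=cv2.imread('pics/top0.png')
for n,i in(('s',a),('t',b)): cv2.imwrite(f'pics/{n}1.png',cv2.resize(i,(800,600),interpolation=cv2.INTER_CUBIC))"
```

```text
side {'fx': 536.0426809930483, 'fy': 536.0426809930483, 'cx': 271.7900792154712, 'cy': 214.37977975537956, 'camera_from_world': array([[   -0.9982,    -0.0589,     0.0083,   602.5718],
       [    0.0349,    -0.4677,     0.8832,  -129.6244],
       [   -0.0481,     0.8819,     0.4689, -1234.2124],
       [    0.    ,     0.    ,     0.    ,     1.    ]])}
top {'fx': 408.8521454232801, 'fy': 408.8521454232801, 'cx': 284.1757304028996, 'cy': 207.84489521639344, 'camera_from_world': array([[   -0.047 ,    -0.9989,     0.0042,   -58.7889],
       [    0.9755,    -0.045 ,     0.2152,  -612.1116],
       [   -0.2148,     0.0142,     0.9766, -1104.5002],
       [    0.    ,     0.    ,     0.    ,     1.    ]])}
{'clock': 0.1, 'joint_pos': array([ 1.2056,  0.2771, -0.0277,  1.268 ,  0.    ,  1.4674]), 'joint_vel': array([-0.0006, -0.0028,  0.0016,  0.0033, -0.0008, -0.0011]), 'joint_efforts': array([  0.0015, -44.6708,  29.6129,   0.0084,  -0.0001,  -0.    ]), 'tool_pos': array([161.5489, 603.0891, 252.2631]), 'ee_rot': array([[-0.9659,  0.2588, -0.0007],
       [ 0.2588,  0.9659, -0.0019],
       [ 0.0002, -0.002 , -1.    ]]), 'wrist_force': array([ 0.8496, -0.0461,  0.1863]), 'torque': array([-0.0231, -0.0015,  0.0139]), 'finger_gap': 85.21515578170342}
```

View pics/s1.png

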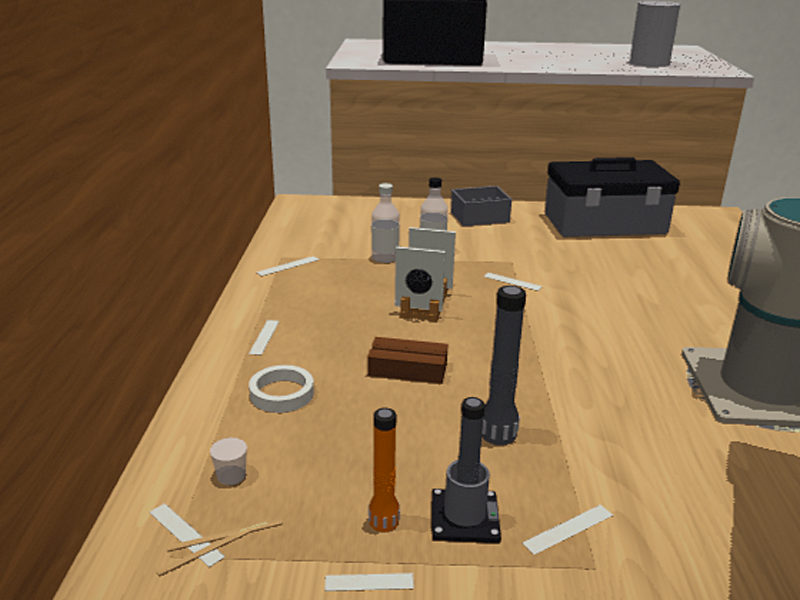

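View pics/t1.png

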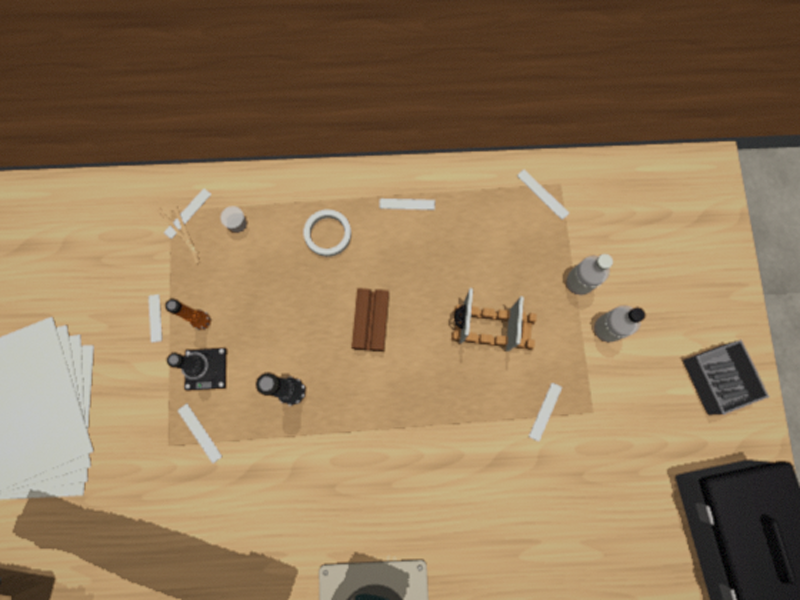

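Torch candidates (800x600 side view): orange (385,470), large dark (505,365), and small dark in the holder (468,460). The one in the holder is meant. Panels: the one with the print is at (419,280); the bare one behind it is at (435,258). Next, close crops to check.

```bash
cat > crop.py <<'E'
import cv2,numpy as np
def tile(img,x0,y0,w=80,h=60,s=5):
    t=cv2.resize(img[y0:y0+h,x0:x0+w],None,fx=s,fy=s,interpolation=cv2.INTER_CUBIC)
    t=cv2.convertScaleAbs(t,alpha=1.4,beta=15)
    for x in range(x0,x0+w):
        if x%10==0:
            X=int((x-x0+.5)*s); cv2.line(t,(X,0),(X,h*s),(0,255,255) ,1) if x%20==0 else cv2.line(t,(X,0),(X,6),(0,255,0),1)
            if x%20==0: cv2.putText(t,str(x),(X+2,10),0,.38,(0,255,0),1)
    for y in range(y0,y0+h):
        if y%10==0:
            Y=int((y-y0+.5)*s); cv2.line(t,(0,Y),(6,Y),(0,255,0),1)
            if y%20==0: cv2.line(t,(0,Y),(w*s,Y),(0,255,255),1); cv2.putText(t,str(y),(2,Y-2),0,.38,(0,255,0),1)
    return t
def mosaic(img,rois,name,**k):
    t=[tile(img,*r,**k) for r in rois]
    n=2
    cv2.imwrite(name,np.vstack([np.hstack(t[i:i+n]) for i in range(0,len(t),n)]))
E
python3 - <<'E'
from crop import *
a=cv2.imread('pics/side0.png');b=cv2.imread('pics/top0.png')
mosaic(b,[(305,195),(225,190),(105,232),(105,200)],'pics/tc.png')
mosaic(a,[(262,152),(245,225),(292,270),(292,325)],'pics/sc.png')
E
```

```text
(no output)
```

View pics/tc.png

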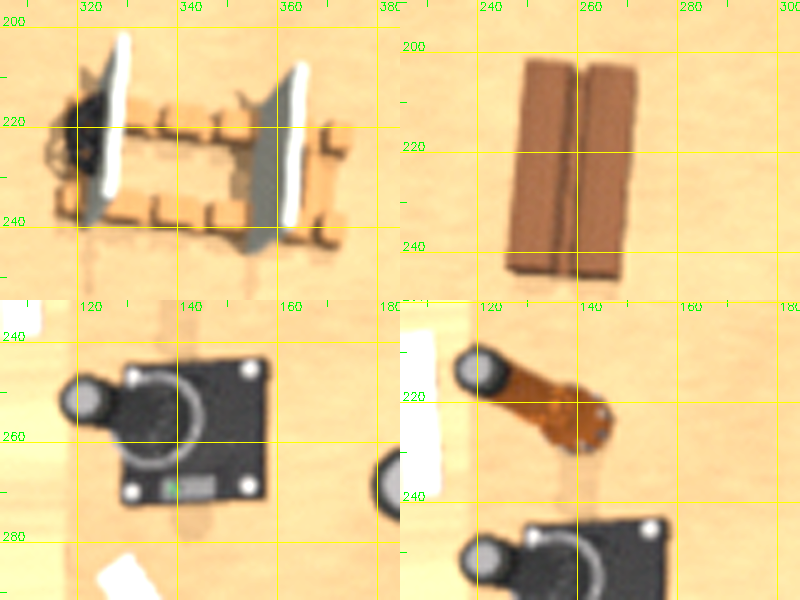

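View pics/sc.png

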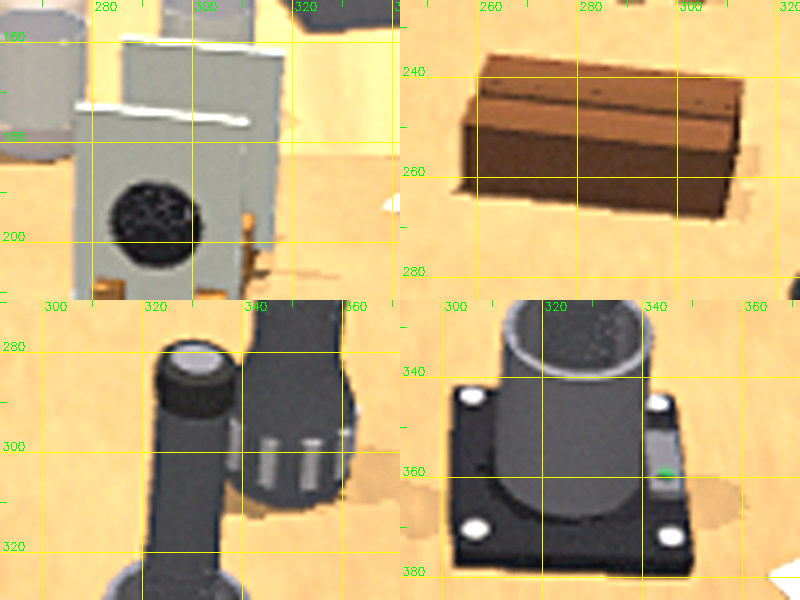

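Top crop: sample panel top edge runs (329.3,200.7)-(326.5,234.3) with the print on its left. The bare panel is at (364,223) with no print. Stand top corners are (250,201) to (268,244), and the torch tail is at (122,251). The side crop shows the print at (292,196), the dark torch in the holder (tail (331.5,281.5)), and the bigger torch behind it. The choice is confirmed, so I'll fit poses.

```bash
cat > fit.py <<'E'
import numpy as np
from scipy.optimize import least_squares
from scipy.spatial.transform import Rotation as R
np.set_printoptions(precision=2,suppress=True)
C={n:np.load(f"{n}.npz") for n in("side","top")}
def proj(n,p):
    c=C[n];p=np.atleast_2d(p);q=p@c["camera_from_world"][:3,:3].T+c["camera_from_world"][:3,3]
    return np.c_[c["cx"]+c["fx"]*q[:,0]/-q[:,2],c["cy"]-c["fy"]*q[:,1]/-q[:,2]]
def rz(a):return R.from_euler("z",a).as_matrix()
def fit(obs,x0):
    # obs: (cam, local point or None, z0-based) ; unknown x,y,yaw
    def f(x):
        M=rz(x[2]);return np.concatenate([(proj(n,M@np.array(p)+[x[0],x[1],0])[0]-uv) for n,p,uv in obs])
    s=least_squares(f,x0,loss="soft_l1");print("pose",s.x[:2],"yaw %.4f"%s.x[2],"\n res",s.fun.reshape(-1,2).tolist().__repr__() if 0 else f(s.x).reshape(-1,2).round(1).tolist());return s.x
def tri(obs):
    s=least_squares(lambda x:np.concatenate([proj(n,x)[0]-uv for n,uv in obs]),[500,0,100]);print("pt",s.x,"res",s.fun);return s.x
E
python3 - <<'E'
from fit import *
# -x faces left(+y) => yaw ~ -pi/2 ; local +y -> world +x
y0=-np.pi/2
t,s="top","side"
print("sample");fit([(t,(0,45,135),(329.3,200.7)),(t,(0,-45,135),(326.5,234.3)),(s,(0,45,135),(276.9,172.5)),(s,(0,-45,135),(311.1,175.9))],[500,-200,y0])
print("blank");fit([(t,(0,45,135),(364.7,207.1)),(t,(0,-45,135),(362.3,239.5)),(s,(0,45,135),(285.7,158.9)),(s,(0,-45,135),(318.5,161.9))],[500,-300,y0])
print("stand");fit([(t,(-33,62,38),(249.7,201.3)),(t,(33,62,38),(271.7,202.9)),(t,(-33,-62,38),(245.9,242.9)),(t,(33,-62,38),(268.5,244.1)),
 (s,(-33,62,38),(258.1,249.1)),(s,(-33,-62,38),(309.7,254.7)),(s,(33,62,38),(261.7,235.5)),(s,(33,-62,38),(312.9,240.9)),(s,(-33,62,0),(256.5,262.9)),(s,(-33,-62,0),(309.1,268.1))],[500,0,y0])
print("holder");h=fit([(t,(-42,42,12),(158.1-28.8,243.9)),(t,(42,42,12),(158.1,242.9)),(t,(42,-42,12),(157.7,271.3)),(t,(-42,-42,12),(128.9,272.3)),
 (s,(42,42,12),(302.1,342.1)),(s,(42,-42,12),(345.9,343.9)),(s,(-42,42,0),(302.1,377.9)),(s,(-42,-42,0),(349.9,379.7)),(t,(0,0,75),(135.6,255.0))] and
 [(t,(-42,42,12),(129.3,243.9)),(t,(42,42,12),(158.1,242.9)),(t,(42,-42,12),(157.7,271.3)),(t,(-42,-42,12),(128.9,272.3)),
 (s,(42,42,12),(302.1,342.1)),(s,(42,-42,12),(345.9,343.9)),(s,(-42,42,0),(302.1,377.9)),(s,(-42,-42,0),(349.9,379.7)),(t,(0,0,75),(135.6,255.0))],[450,300,y0])
print("tail");tri([(t,(121.7,250.9)),(s,(331.5,281.5))])
for n,uv in((t,(138,222)),(t,(211,272))): pass
tri([(t,(116.5,213.5)),(s,(269.5,289))]) # orange tail
tri([(t,(187.5,267.5)),(s,(357,204))]) # big tail
E
```

```text
sample
pose [ 560.83 -201.91] yaw -1.7261 
 res [[-0.0, 0.9], [-0.1, 0.1], [-0.6, -0.1], [-0.2, -0.3]]
blank
pose [ 540.94 -296.06] yaw -1.7323 
 res [[0.0, 0.1], [-0.0, 0.7], [-0.3, -0.0], [-0.5, -0.0]]
stand
pose [573.63 -11.97] yaw -1.6860 
 res [[-0.3, 0.2], [0.1, 0.1], [-0.2, 0.3], [0.1, 0.7], [-1.8, 0.1], [0.1, -0.2], [-0.0, -0.5], [0.0, -1.0], [-0.2, 0.1], [0.0, 0.4]]
holder
pose [489.55 329.61] yaw -1.5558 
 res [[-0.1, 0.8], [-0.2, 0.1], [0.0, 0.4], [-0.3, 1.3], [-1.1, -1.6], [0.3, -1.8], [-1.1, 0.6], [-0.4, 0.7], [0.2, 1.0]]
tail
pt [488.56 329.74 177.05] res [-0.12  1.41 -0.92 -0.15]
pt [588.94 349.16 170.74] res [-0.02  0.72 -0.44 -0.11]
pt [436.45 151.28 232.02] res [-0.07  0.74 -0.58 -0.09]
```

```bash
cat > plan.py <<'E'
import numpy as np
Z=np.array([0,0,1.])
def down(psi):
    y=-np.array([np.cos(psi),np.sin(psi),0]);return np.c_[np.cross(y,-Z),y,-Z]
PR=-1.729; S=np.array([561.,-202.,0]); RS=down(PR)
PS=-1.686; T=np.array([573.6,-12.,0]); RT=down(PS)
H=np.array([489.,329.7,0])
n=RT[:,1]; crown=T+23*n+73*Z
d=-(n+Z)/2**.5; e=(n-Z)/2**.5
RF=np.c_[np.cross(e,d),e,d]; G=125
PF=crown-(100+G)*d
def st(robot,l=""):
    o=robot.get_obs();print(l,"t%.1f"%o["clock"],o["tool_pos"].round(1),"F",o["wrist_force"].round(1),"gap %.1f"%o["finger_gap"]);return o
E
python3 - <<'E'
from plan import *
from workcell import robot
for nm,p,r in [("rack hi",S+420*Z,RS),("rack",S+127*Z,RS),("lift",S+260*Z,RS),("stand hi",T+260*Z,RT),("stand",T+127*Z,RT),("torch hi",H+300*Z,RT),("torch",H+137*Z,RT),("torch up",H+260*Z,RT),("final",PF,RF),("prefinal",PF+60*n+60*Z,RF)]:
    q=robot.ik(p,r);print(nm,p.round(0),None if q is None else np.round(q,2))
robot.servo_line([161.8,603.7,400],velocity=250)
robot.move_ptp(S+400*Z,RS)
st(robot,"hi")
robot.servo_line(S+190*Z,velocity=200)
st(robot,"above")
from workcell import grab_frame
import cv2
from crop import mosaic
f=grab_frame("side");g=grab_frame("top")
mosaic(np.hstack([f["color"],g["color"]]),[(240,130),(560+290,180)],"pics/above.png")
E
```

```text
rack hi [ 561. -202.  420.] [-0.45  0.19  0.21  1.59  0.   -0.3 ]
rack [ 561. -202.  127.] [-0.45  0.32 -0.25  1.    0.   -0.3 ]
lift [ 561. -202.  260.] [-0.45  0.22 -0.08  1.27  0.   -0.3 ]
stand hi [574. -12. 260.] [-0.13  0.18 -0.13  1.26  0.   -0.02]
stand [574. -12. 127.] [-0.13  0.28 -0.3   0.99  0.   -0.02]
torch hi [489. 330. 300.] [ 0.48  0.19 -0.03  1.34  0.    0.6 ]
torch [489. 330. 137.] [ 0.48  0.3  -0.25  1.02  0.    0.6 ]
torch up [489. 330. 260.] [ 0.48  0.21 -0.1   1.26  0.    0.6 ]
final [595. 169. 232.] [ 0.44  0.58  0.18  1.66 -0.65  0.72]
prefinal [601. 228. 292.] [ 0.5   0.62  0.38  1.85 -0.61  0.79]
hi t4.0 [ 561.2 -201.3  400. ] F [ 0.1 -0.1  0.3] gap 85.5
above t5.2 [ 561.9 -202.4  191.4] F [ 0.8  1.  -0.5] gap 85.4
```

View pics/above.png

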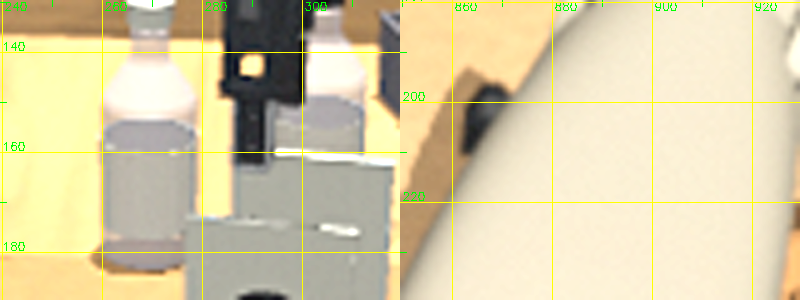

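The side view shows the near finger (289.7,160) above the sample's top edge, clear of the bare panel. The arm hides the top view. I'll check the projection offset and grasp.

Run:
```python
from plan import *
from fit import proj
from workcell import robot,grab_frame
import cv2
from crop import mosaic
print("finger pred",proj("side",S+50*RS[:,1]+180*Z))
robot.servo_line(S+128*Z,velocity=120); st(robot,"down")
robot.close(35); st(robot,"closed")
robot.servo_line(S+250*Z,velocity=120); st(robot,"lift")
robot.move_ptp(T+250*Z,RT); 
robot.servo_line(T+195*Z,velocity=150); st(robot,"over stand")
f=grab_frame("side");g=grab_frame("top")
cv2.imwrite("pics/s2.png",f["color"])
mosaic(np.hstack([f["color"],g["color"]]),[(230,175),(560+225,180)],"pics/over.png",h=100)
```

```text
finger pred [[290.25 165.1 ]]
down t6.0 [ 561.4 -202.2  128.5] F [-0.5  0.5  0.7] gap 85.4
closed t6.7 [ 561.2 -202.2  128.2] F [-0.1 -0.3  0.6] gap 5.9
lift t7.8 [ 560.4 -201.7  248.9] F [ 0.5 -0.3 -0.9] gap 5.3
over stand t9.1 [573.7 -13.1 194.9] F [ 0.8  0.2 -0. ] gap 5.2
```

View pics/over.png

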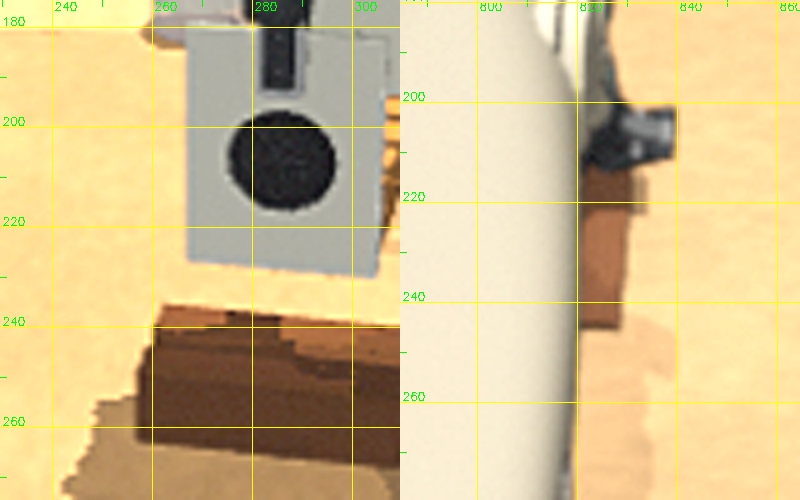

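Sample held, print facing the torch holder and fingertips clear of the dome. Lower corners are at (266.9,226.5) and (304.9,229.9). I'll compare them with the predicted pose before lowering.

Run:
```python
from plan import *
from fit import proj
from workcell import robot
o=robot.get_obs();p=o["tool_pos"]
for yy,uv in((45,(266.9,226.5)),(-45,(304.9,229.9))):
    q=p+o["ee_rot"]@np.array([0,0,113])+3*RT[:,1]+ yy*np.array([-np.sin(PS),np.cos(PS),0])
    print(proj("side",q)-uv)
print(o["ee_rot"].round(4).tolist(), RT.round(4).tolist())
```

```text
[[-1.5  -0.28]]
[[-0.78 -0.07]]
[[-0.9933, 0.1159, 0.0024], [0.1159, 0.9933, -0.0004], [-0.0024, -0.0001, -1.0]] [[-0.9934, 0.1149, -0.0], [0.1149, 0.9934, -0.0], [0.0, -0.0, -1.0]]
```

Run:
```python
from plan import *
from workcell import robot,grab_frame
robot.servo_line(T+158*Z,velocity=100); st(robot,"pre")
for z in list(range(152,125,-4))+[126,124,122]:
    robot.servo_line(T+z*Z,velocity=40); o=st(robot,z)
    if np.linalg.norm(o["wrist_force"])>12: break
import cv2
from crop import mosaic
f=grab_frame("side");g=grab_frame("top")
mosaic(np.hstack([f["color"],g["color"]]),[(230,190),(560+225,180)],"pics/ins.png",h=80)
```

```text
pre t9.7 [573.6 -11.9 158.1] F [ 0.7 -0.4 -0.7] gap 5.5
152 t10.0 [573.6 -12.  152.1] F [-0.2 -0.1 -0.5] gap 5.5
148 t10.3 [573.3 -12.  147.7] F [ 0.9 -0.4 -1.1] gap 5.7
144 t10.5 [573.3 -11.9 143.6] F [-0.5  0.1  0. ] gap 5.1
140 t10.8 [573.3 -12.  139.6] F [-0.9  0.7 -0.4] gap 5.2
136 t11.0 [573.3 -12.  135.6] F [-0.5 -0.8 -0.5] gap 5.3
132 t11.3 [573.3 -12.  131.6] F [ 0.4  0.1 -0.2] gap 5.3
128 t11.5 [574.2 -12.1 128.3] F [ 1.6 -0.1  1.1] gap 5.5
126 t11.8 [574.3 -12.1 128.2] F [-2.6  0.7  9.7] gap 5.5
124 t12.0 [574.5 -12.1 128.2] F [-6.6  0.7 20.6] gap 5.6
```

View pics/ins.png

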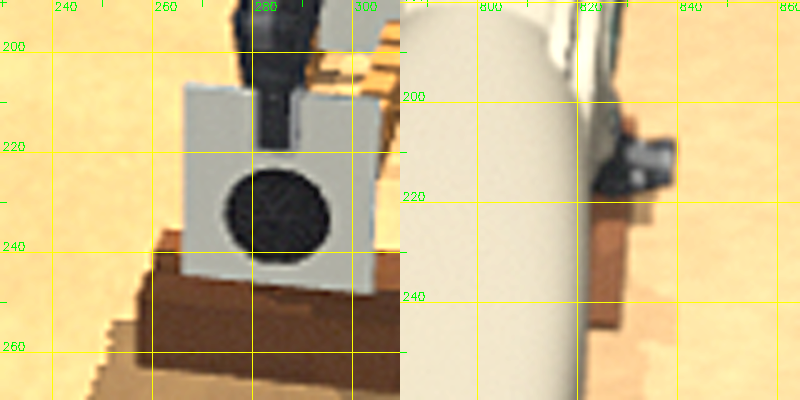

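Panel is home: TCP stopped at 128.2, the same height above the lower edge as in the rack, with a firm rise in force. Next: relieve the push, release, and move above the torch.

Run:
```python
from plan import *
from workcell import robot,grab_frame
robot.servo_line(T+127.5*Z,velocity=40); st(robot)
robot.gripper_open(); st(robot,"open")
robot.servo_line(T+300*Z,velocity=180)
robot.move_ptp(H+300*Z,RT)
robot.servo_line(H+225*Z,velocity=150); st(robot,"above torch")
import cv2
from crop import mosaic
f=grab_frame("side");g=grab_frame("top")
mosaic(np.hstack([f["color"],g["color"]]),[(230,190),(560+225,180),(292,240),(560+90,220)],"pics/rel.png",h=60)
```

```text
t12.4 [574.2 -12.1 128.2] F [-2.   0.2  6.9] gap 5.7
open t13.1 [573.6 -12.  127.5] F [0.5 0.3 0.2] gap 85.3
above torch t16.2 [489.7 329.4 225.6] F [0.2 0.5 0.2] gap 85.6
```

View pics/rel.png

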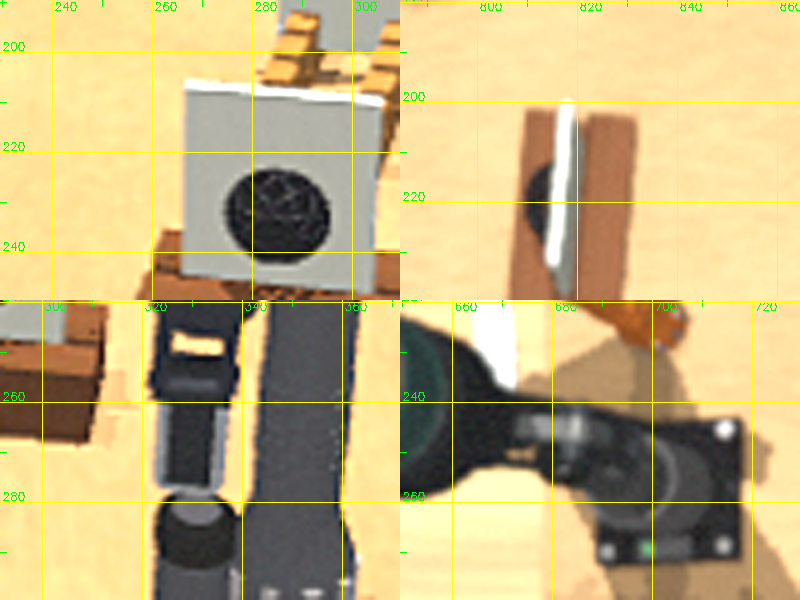

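Panel stands upright in the groove, print to +y (dome at (284,231)). The finger is lined up with the torch cap. Next: fit the placed panel, then draw the torch.

Run:
```python
from plan import *
from fit import fit,proj
from workcell import robot,grab_frame
import cv2
t,s="top","side"
fit([(t,(0,45,135),(258.1,199.5)),(t,(0,-45,135),(254.9,232.5)),(s,(0,45,135),(266.9,206.7)),(s,(0,-45,135),(305.9,209.7))],[570,-10,-1.6])
robot.servo_line(H+137*Z,velocity=90); st(robot,"down")
robot.close(80); st(robot,"grip")
robot.servo_line(H+180*Z,velocity=60); st(robot,"draw")
robot.servo_line(H+270*Z,velocity=120); st(robot,"out")
cv2.imwrite("pics/out.png",cv2.resize(grab_frame("side")["color"][150:390,200:440],(600,600)))
```

```text
pose [573.67 -10.74] yaw -1.6931 
 res [[-0.2, 0.6], [-0.0, 0.5], [-0.7, -0.6], [-0.2, -0.0]]
down t17.4 [489.6 330.1 137.8] F [-0.2  0.1  0.4] gap 85.8
grip t18.0 [489.3 329.9 137.5] F [-0.3  0.5  2.8] gap 23.9
draw t18.9 [488.8 329.6 179.7] F [-0.4  0.2 -2.5] gap 23.7
out t19.8 [488.4 329.4 269. ] F [ 0.2  0.3 -2. ] gap 23.7
```

View pics/out.png

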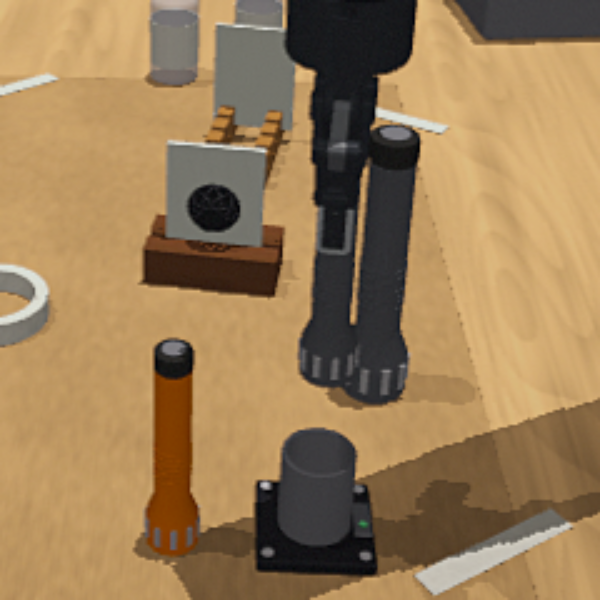

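Torch is out, upright and gripped around the barrel; panel undisturbed. Now tip and position it.

Run:
```python
from plan import *
from workcell import robot,grab_frame
import cv2
robot.move_ptp(PF+60*n+60*Z,RF); st(robot,"pre")
robot.servo_line(PF,velocity=80); robot.pause(0.8); o=st(robot,"final")
print("err",(o["tool_pos"]-PF).round(1),(o["ee_rot"]-RF).round(3).max(), "crown",crown.round(1))
f=grab_frame("side");g=grab_frame("top")
a=cv2.resize(f["color"][120:280,210:370],(480,480),interpolation=cv2.INTER_CUBIC);b=cv2.resize(g["color"][150:270,150:285],(315,280),interpolation=cv2.INTER_CUBIC)
b=np.vstack([b,np.zeros((200,315,3),np.uint8)])
cv2.imwrite("pics/fin.png",np.hstack([a,b]))
```

```text
pre t20.5 [600.9 228.9 290.4] F [ 1.3 -0.1 -1.8] gap 23.6
final t22.5 [594.5 168.9 232.1] F [-0.1 -0.4 -1.1] gap 23.6
err [-0.  0.  0.] 0.0 crown [576.2  10.8  73. ]
```

View pics/fin.png

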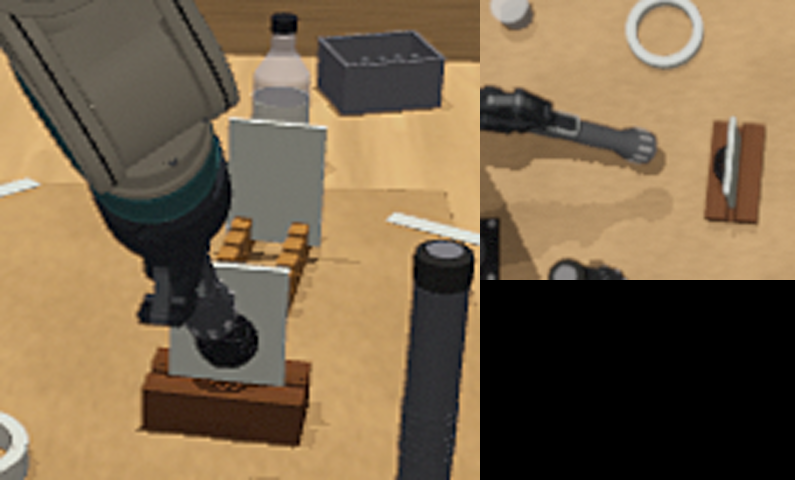

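Run:
```python
from plan import *
from fit import proj
f=lambda uv:((uv-[150,150])*[315/135,280/120]+[480,0]).round(0)
for b in(0,20,45,80): print(b,f(proj("top",crown-(100+b)*d)), "head edges" ,[f(proj("top",crown-(100+b)*d+s*19*v)).tolist() for v in(RF[:,0],RF[:,1]) for s in(1,-1)])
import cv2
from workcell import grab_frame
c=cv2.resize(grab_frame("top")["color"][185:235,175:265],None,fx=8,fy=8,interpolation=cv2.INTER_CUBIC)
g=lambda uv:tuple(int(v) for v in (uv[0]-[175,185])*8+4)
cv2.line(c,g(proj("top",crown-100*d)),g(proj("top",crown-180*d)),(0,255,0),1)
cv2.circle(c,g(proj("top",crown)),3,(0,0,255),-1)
q=[g(proj("top",crown-100*d+19*(np.cos(a)*RF[:,0]+np.sin(a)*RF[:,1]))) for a in np.linspace(0,6.28,40)]
cv2.polylines(c,[np.array(q)],True,(0,255,255),1)
cv2.imwrite("pics/chk.png",c)
```

```text
0 [[647. 148.]] head edges [[[645.0, 164.0]], [[649.0, 132.0]], [[637.0, 149.0]], [[657.0, 146.0]]]
20 [[633. 145.]] head edges [[[631.0, 161.0]], [[634.0, 128.0]], [[623.0, 146.0]], [[643.0, 143.0]]]
45 [[614. 140.]] head edges [[[612.0, 157.0]], [[616.0, 124.0]], [[605.0, 142.0]], [[624.0, 138.0]]]
80 [[587. 134.]] head edges [[[585.0, 151.0]], [[589.0, 117.0]], [[578.0, 136.0]], [[597.0, 132.0]]]
```

View pics/chk.png

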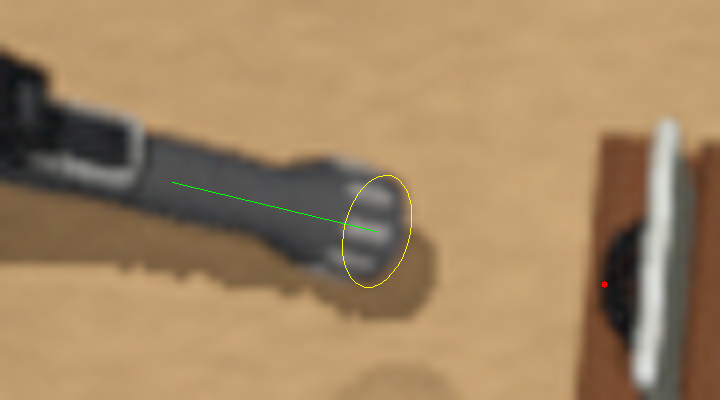

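The projected lens rim and axis lie on the torch head at about (380,230) to within about 1 px, and the crown lies on the print. Handing in.

Run:
```python
from plan import *
from workcell import robot
st(robot); robot.job_done()
```

```text
t22.7 [594.5 168.8 232.1] F [ 0.3  0.7 -1.3] gap 23.6
the job is handed in; nothing more can be done
```

The sample panel is home in the viewing stand with its print towards the torch holder. The torch is held still in front of the print, and I handed the job in at about 22.7 s of the 58 s allowed.

- **Panel:** It went in until the arm stopped on the groove floor, at the same height it had in the rack. Picture fits after release put it within about 2 mm of the stand's centre and about 0.01 rad off the groove direction.
- **Torch:** I took the small dark one from the holder and left the orange one and the larger dark one alone. It is gripped at 80 N, and the arm is on its target pose. That puts the lens 100 mm from the crown of the print, slanting down at 45 degrees with the beam axis through the crown.
- **Last checks:** In the top picture the torch head and axis match the plan to about 1 px, roughly 2.5 mm. This small offset also showed in the earlier fits of the other objects, so it is probably calibration. The highest wrist force I read was about 22 N, while seating the panel.
- **Not confirmed:** I could not see the light spot itself. The aim rests on the measured poses, and the side view showed only the back of the torch. I did not measure the bare panel, bottles and tape again at the end, but nothing went near them and they looked undisturbed where they showed in the later pictures.

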